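# Slide the top soldering tile off the pile and home against the stop

### The arm

A 6-joint arm with a two-finger parallel gripper is mounted at the origin on a cart in front of the work surface, level with it; the furniture and walls round the work are solid. World frame = base frame: x ahead of the robot, y to its left, z up, the work surface at z = 0. Lengths are in m, angles in degrees, forces in N, time in s.
With the tool pointing down it reaches from about 0.4 to 0.825 m from the base axis. Payload 7 kg.
Tool frame: the origin (TCP) lies midway between the tips of the shut fingers; the grasp point (between the pads) lies 19 mm behind it (ctrl.hold_point_z is the distance from the TCP to the grasp point, in m); z points along the fingers, x is the direction in which the jaws open and shut, and the axes are right-handed (so a half turn about z gives the same grasp; the last joint's range is limited). The gripper opens to 88 mm and grips with 3 to 60 N. Pads are 19 mm wide; open, the fingers measure 130 mm over their backs; the gripper's body (78 mm by 193 mm) begins 47 mm behind the grasp point.
Start: joints at [-57.92, 20.546, 0.682, 0, -70.136, -16.507], TCP at [0.181, -0.65, 0.227] pointing down, gripper open.
Joint ranges: [-176.03, 176.03], [-82.01, 121.73], [-58.28, 71.71], [-173.87, 95.51], [-174.79, -0.11], [-173.66, 173.66]. Speed limits (degrees/s): [136.94, 136.94, 172.46, 180, 180, 180].

### API

Orientations are given as [roll, pitch, yaw] about the fixed x, y, z axes, in that order (R = Rz(yaw) Ry(pitch) Rx(roll)).
In Python, from plant import ctrl gives the robot as it stands.
- The arm moves only by the tool apply_moves, never from a script. Its argument "motion" is a list of rows, each a list of 2 entries, a list of its own where there are three numbers: the shift along the world's x, y, z in cm, then the turn about the world's z in degrees. In form: [[[tx, ty, tz], roll], ...]. A call has 1 to 10 rows; each row is the pose to reach, as a shift and turn from the pose commanded when the call began; what a row does not reach only later rows make up. A row lasts 1/10 s, in which the tool goes at most 50 mm and 8.59 degrees, less where a joint would pass 70% of its speed; a pose out of reach is approached as far as the arm can. A call with a gripper value outside its range is refused whole. "hand" is the finger opening in cm, from 0 to 8.76, set as the call begins (left out, the last holds). The fingers move at their own pace and stop on an object; the grip force is fixed at half the most. Time passes only in rows, so rows that repeat a pose let the fingers close. It gives the time, the measured TCP pose, the force and the opening at its end, in the units of the state.
- ctrl.get_obs(): the state, without advancing time (a new reading comes with each control period).
- ctrl.snapshot(name): name is "scene" or "top" or "wrist"; returns (picture, depth): 480x640x3 uint8, blue, green, red; 480x640 float32, m along the optical axis (not along the pixel's ray), 0 where there is no reading.
- ctrl.camera_model(name): a dict with "fx", "fy", "cx", "cy" (pixels), "cam_to_world" (4x4, takes a point from camera to world coordinates); the wrist camera has in their place "tool_from_camera" (4x4, takes a point from camera to tool coordinates, whose origin is the TCP and whose axes are the tool frame's). Camera axes: x right, y down, z forward; pixel columns grow to the right and rows downward; lengths in m; the calibration is good to about 2 mm. A picture is of the moment at which its call begins: read the wrist's pose just before it. camera_model takes no time and is no camera call.
- ctrl.close_job(): hands the job in, once; it reports no verdict.
The state is a dict: "clock": time; "joint_pos": joint angles; "qvel": joint speeds; "tau": joint torques, N m; "tool_pos": TCP position; "orientation": TCP orientation; "force": force on the tool from outside, world axes, zero at the start; "moment": the same for the moment, N m; "opening": finger opening in m.
Only numpy, scipy, OpenCV 4.12 (cv2) and the standard library are available. Lean on these libraries where they do the work, as an engineer would, in place of code of your own. Each camera call takes 0.05 s, during which the arm holds its last target.

### The job

Slide the top ceramic soldering tile sideways off the pile in the rack, out of the rack's open side and onto the wooden board next to it, without lifting or tipping it and without shifting the two tiles below. Then push it gently home and hold it pressed against the steel stop at the far end of the board with about 7 N for a second to seat it, and let go: its leading edge must lie flush and square against the stop, with the tile wholly on the board. The tiles are brittle: press on them only lightly, and leave the three blocks standing round about where they are.

Things in the scene. Friction and masses are not known exactly. Their poses are not given: they have to be found in the camera images.
- tile_top_center (a point): centre of the top tile of the pile: white square ceramic tile, 96 x 96 x 10 mm, about 0.24 kg, smooth (friction about 0.24 on tiles and board, more under fingertips). Axes along its edges, z up; upper face 5 mm above this point. Too wide to grasp, its rear and side edges hidden by the rack's walls: press on it from above and drag. It cracks when pressed or pushed with over 20 N
- tile_mid_center (a point): centre of the second tile, just below the top one, equal in size; rests loose on the lowest tile. Nothing but friction keeps it from following the top tile
- tile_low_center (a point): centre of the lowest tile, equal in size; lies loose on the rack's floor
- rack: fixed pale wooden rack holding the pile of three tiles; origin on the bench under the pile's middle. Its +y points out of its open side to the board: the way to slide. Floor 12 mm above the bench, pile's top at 42 mm. Side walls (inner faces x = -52 and 52 mm, outer -61 and 61, y = -62 to 16 mm) and rear wall (inner face y = -53 mm) rise to 44 mm, 2 mm above the pile's top
- rest: fixed board of darker wood beyond the rack's open side, 130 mm wide (its x), 160 mm long (its y), top 27 mm above the bench, 5 mm lower than the top tile's underside. Origin on the bench under the middle of the edge facing the rack; +y leads to the stop, within 3 degrees of the rack's +y. An open gap of 8 to 24 mm between pile and board is bridged by the tile as it slides
- charcoal_center (a point): centre of the black charcoal soldering block, 50 x 75 x 32 mm, loose on the bench beside the rack and board; leave it alone
- steel_block_center (a point): centre of the grey square steel bench block, 52 x 52 x 20 mm, loose on the bench; leave it alone
- brass_block_center (a point): centre of the brass cube with round cups, 50 mm, loose on the bench; leave it alone
- rack_mouth (a point): point on the rack's open side, on the middle of the edge of the pile, 32 mm above the bench: level of the underside of the top tile; axes as the rack's
- board_end (a point): middle of the far end edge of the board's top, 160 mm along its y; axes as the board's. Near it a steel stop bar (90 mm wide across the board, square to it, 12 mm thick, 8 mm high) is screwed down. The stop's place is not measured: its face is anywhere from 128 to 146 mm along the board's y, so find it by feel or sight. 4 to 11 N seats the tile on it; over 15 N chips the tile

How it is judged (in metres and radians):
On the way, in this order (a step that is already met when the one before it is completed fails the run):
1. the top tile has been slid off the pile: it is clear of the second tile's edge and down on the board (y of tile_top_center in the frame of tile_mid_center above 0.098 m and height (world z) of tile_top_center below 0.034 m), for 0.1 s.
2. the tile, on the board, is held pressed against the stop with 4 to 11 N (y of tile_top_center in the frame of stop above -0.052 m and contact force between tile_top and stop between 4 and 11 N), for 0.5 s.
At the end, for the whole second after the job is handed in: the tile that was on top lies flat on the board, wholly on it (centre within 17 mm of the board's middle line), home against the steel stop (gap under 2 mm) and square to it (within 0.035 rad); the two tiles below are in the rack within 5 mm of where they were (y of tile_top_center in the frame of stop above -0.05 m and x of tile_top_center in the frame of rest between -0.017 and 0.017 m and angle between the x axis of tile_top_center and the x axis of rest, either way round below 0.035 rad and height (world z) of tile_top_center between 0.029 and 0.034 m and angle between tile_top_center's own z axis and vertical below 0.03 rad and distance of each of tile_mid_center, tile_low_center from where it was at the start of the episode below 0.005 m); the robot touches nothing.
It fails at once if a lower tile shifted by more than 5 mm (distance of any of tile_mid_center, tile_low_center from where it was at the start of the episode above 0.005 m).
It fails at once if the top tile pressed or pushed by the robot with more than 20 N (contact force between any of the arm, the fingers and tile_top above 20 N).
It fails at once if the tile forced against the stop with more than 15 N (contact force between tile_top and stop above 15 N).
It fails at once if the top tile lifted (more than 8 mm above where it lay) or tipped (more than 0.17 rad) (height (world z) of tile_top_center above 0.045 m or angle between tile_top_center's own z axis and vertical above 0.17 rad).
It fails at once if one of the three blocks moved by more than 15 mm (distance of any of charcoal_center, steel_block_center, brass_block_center from where it was at the start of the episode above 0.015 m).
It also fails if it takes over 69 s, if anything falls off the work surface, if the arm or the gripper's body presses on something with over 40 N, if the wrist force passes 120 N, or if a joint passes its speed limit or range.

## Working session

There is one attempt and no reset: what is moved stays moved. The work goes in short steps, Python scripts to look and compute and a tool call to move; the robot and the scene stay as the last step left them, time stands still between calls to the robot, and variables do not carry over. Pictures are saved under pics/ and viewed, and the job is handed in when it is done.

Besides the shell and the picture viewer there is one more tool, called after "Request:" by a JSON object that holds its "api" and its "payload", one argument or row to a line. apply_moves: Moves the arm, as the interface text tells. Its arguments: {"type":"object","properties":{"motion":{"type":"array"},"hand":{"type":"number"}},"required":["motion"]}

```bash
ls; mkdir -p pics; python3 - <<'E'
from plant import ctrl
import cv2,numpy as np
print(ctrl.get_obs())
for n in("scene","top"):
    p,d=ctrl.snapshot(n); cv2.imwrite(f"pics/{n}0.png",p); np.save(f"pics/{n}0.npy",d); print(ctrl.camera_model(n))
print(ctrl.camera_model("wrist"))
E
```

```text
pics
{'clock': 0.0, 'joint_pos': array([-5.79204491e+01,  2.05920847e+01,  6.34906428e-01, -1.94613648e-02,
       -7.01362495e+01, -1.65062352e+01]), 'qvel': array([ 0.04240049, -0.04084297, -0.06233117, -0.00990583,  0.05912278,
        0.0950051 ]), 'tau': array([-5.36384887e-04, -5.82721031e+01,  2.93068510e+01,  6.99753553e+00,
        6.93037538e-03, -1.14324419e-04]), 'tool_pos': array([ 0.18105393, -0.64976609,  0.22562603]), 'orientation': array([-1.79990994e+02, -9.47757968e-02,  1.05566681e+02]), 'force': array([ 0.74377704, -0.07142627, -0.10758251]), 'moment': array([-0.04663595,  0.05411543,  0.00301766]), 'opening': 0.08764166524592357}
{'fx': 486.2218016533891, 'fy': 486.2218016533891, 'cx': 321.79786972988427, 'cy': 245.47060065762514, 'cam_to_world': array([[-6.99042069e-01, -4.37247219e-01,  5.65822460e-01,
         4.25468218e-02],
       [-7.15080337e-01,  4.28043529e-01, -5.52665223e-01,
         4.23481305e-01],
       [-5.45310531e-04, -7.90944756e-01, -6.11887322e-01,
         5.68184272e-01],
       [ 0.00000000e+00,  0.00000000e+00,  0.00000000e+00,
         1.00000000e+00]])}
{'fx': 543.4405982097973, 'fy': 543.4405982097973, 'cx': 321.8673054033408, 'cy': 242.9634318244278, 'cam_to_world': array([[ 0.00136952, -0.98671049,  0.16248241,  0.39812615],
       [-0.99939532,  0.00429475,  0.03450448, -0.06039838],
       [-0.03474375, -0.16243141, -0.98610796,  1.01024273],
       [ 0.        ,  0.        ,  0.        ,  1.        ]])}
{'fx': 349.24541052334604, 'fy': 349.24541052334604, 'cx': 319.46581704293607, 'cy': 240.62802485697935, 'tool_from_camera': array([[ 9.99999262e-01,  1.06231591e-03,  5.89440691e-04,
        -3.34920247e-04],
       [-1.17760791e-03,  9.66851916e-01,  2.55335047e-01,
        -6.79425826e-02],
       [-2.98655379e-04, -2.55335552e-01,  9.66852453e-01,
        -1.58189877e-01],
       [ 0.00000000e+00,  0.00000000e+00,  0.00000000e+00,
         1.00000000e+00]])}
```

View pics/scene0.png

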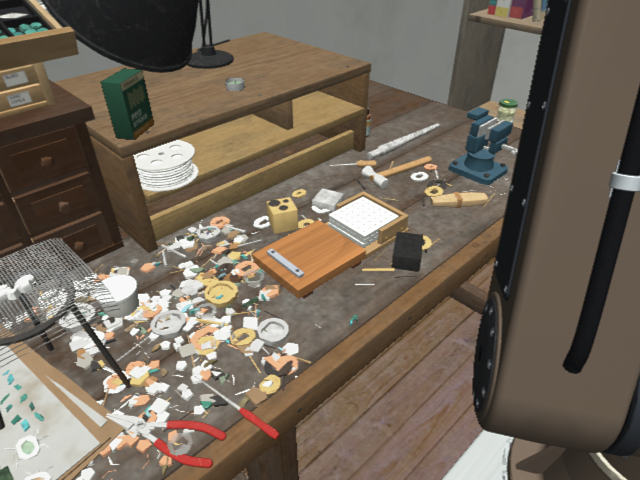

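View pics/top0.png

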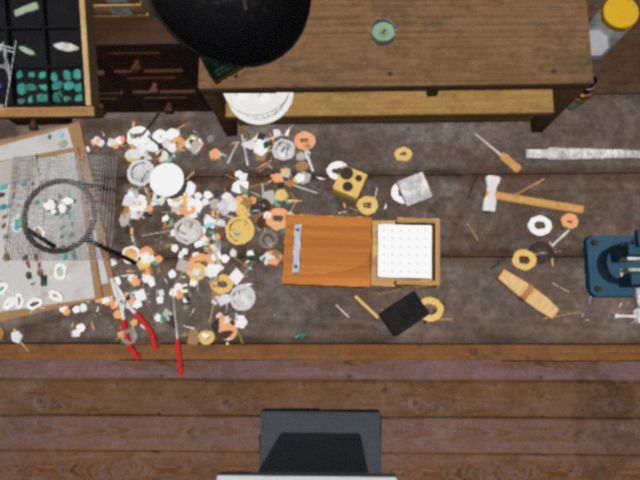

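```bash
cat > h.py <<'E'
import numpy as np,cv2
from plant import ctrl
from scipy.spatial.transform import Rotation as R
def cast(px,m,z,T=None):
    T=m["cam_to_world"] if T is None else T
    px=np.atleast_2d(np.float64(px))
    d=np.c_[(px[:,0]-m["cx"])/m["fx"],(px[:,1]-m["cy"])/m["fy"],np.ones(len(px))]@T[:3,:3].T
    o=T[:3,3]; return o+d*((z-o[2])/d[:,2])[:,None]
def wristT(o):
    T=np.eye(4);T[:3,:3]=R.from_euler('xyz',o["orientation"],degrees=True).as_matrix();T[:3,3]=o["tool_pos"]
    return T@np.array(ctrl.camera_model("wrist")["tool_from_camera"])
def rect(mask,near=None):
    mask=cv2.morphologyEx(mask.astype(np.uint8)*255,cv2.MORPH_CLOSE,np.ones((5,5)))
    mask=cv2.morphologyEx(mask,cv2.MORPH_OPEN,np.ones((5,5)))
    cs,_=cv2.findContours(mask,cv2.RETR_EXTERNAL,cv2.CHAIN_APPROX_NONE)
    return sorted(cs,key=cv2.contourArea)[::-1]
def rep(name,c,m,z,T=None):
    P=cast(c[:,0],m,z,T)[:,:2]
    (cx,cy),(w,h),a=cv2.minAreaRect((P*1000).astype(np.float32))
    print(name,"centre mm",round(cx,1),round(cy,1),"size",round(w,1),round(h,1),"ang",round(a,2))
E
python3 - <<'E'
from h import *
p=cv2.imread("pics/top0.png");m=ctrl.camera_model("top")
roi=np.zeros(p.shape[:2],bool);roi[190:345,270:450]=1
hsv=cv2.cvtColor(p,cv2.COLOR_BGR2HSV).astype(int)
w=roi&(hsv[...,1]<40)&(hsv[...,2]>170)
for c in rect(w)[:2]: rep("tile",c,m,.042)
b=roi&(hsv[...,0]<16)&(hsv[...,1]>150)&(hsv[...,2]>100)
for c in rect(b)[:2]: rep("board",c,m,.027)
k=roi&(hsv[...,2]<45)
for c in rect(k)[:2]: rep("char",c,m,.032)
cv2.imwrite("pics/crop0.png",cv2.resize(p[150:350,260:460],(600,600),interpolation=cv2.INTER_CUBIC))
for n,px,z in(("brass",(350,183),.05),("steel",(413,188),.02)): print(n,cast(px,m,z))
E
```

```text
tile centre mm 543.1 -173.8 size 96.3 97.2 ang 88.22
tile centre mm 642.8 -187.2 size 69.1 24.4 ang 89.55
board centre mm 547.2 -35.5 size 160.1 130.2 ang 87.69
char centre mm 431.7 -171.6 size 46.0 74.0 ang 33.13
brass [[ 0.66682763 -0.07792641  0.05      ]]
steel [[ 0.66459946 -0.19593975  0.02      ]]
```

View pics/crop0.png

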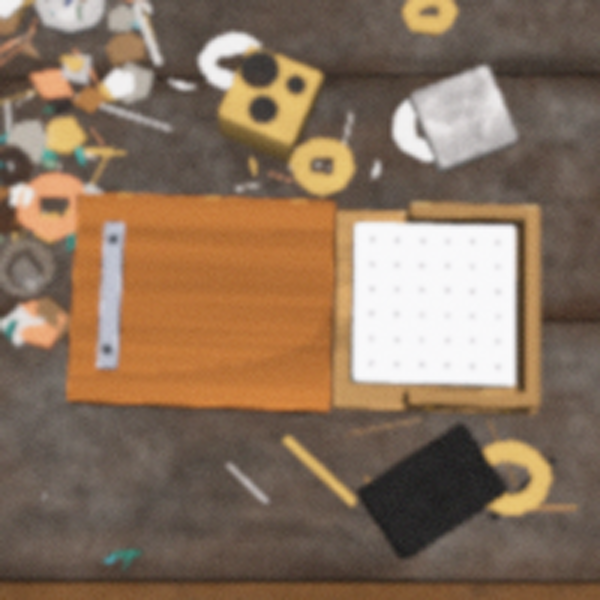

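```bash
cat >> h.py <<'E'
def quad(name,c,m,z,T=None):
    P=(cast(c[:,0],m,z,T)[:,:2]*1000).astype(np.float32)
    b=cv2.boxPoints(cv2.minAreaRect(P)); ctr=b.mean(0)
    print(name,"ctr",ctr.round(1))
    # per-side line fits
    for i in range(4):
        a,e=b[i],b[(i+1)%4]; u=(e-a)/np.linalg.norm(e-a); n=np.array([-u[1],u[0]])
        L=np.linalg.norm(e-a); t=(P-a)@u; dd=(P-a)@n
        s=P[(abs(dd)<4)&(t>.12*L)&(t<.88*L)]
        if len(s)<6: continue
        vx,vy,x0,y0=cv2.fitLine(s,cv2.DIST_HUBER,0,.01,.01).ravel()
        print("  side mid",((a+e)/2).round(1),"fit pt",round(float(x0),1),round(float(y0),1),"dir deg",round(np.degrees(np.arctan2(vy,vx))%180,2))
E
python3 - <<'E'
from h import *
p=cv2.imread("pics/top0.png");m=ctrl.camera_model("top")
roi=np.zeros(p.shape[:2],bool);roi[190:345,270:450]=1
hsv=cv2.cvtColor(p,cv2.COLOR_BGR2HSV).astype(int)
w=roi&(hsv[...,1]<40)&(hsv[...,2]>170)
w[:,:330]=0
quad("tile",rect(w)[0],m,.042)
b=roi&(hsv[...,0]<16)&(hsv[...,1]>150)&(hsv[...,2]>100)
quad("board",rect(b)[0],m,.027)
s=roi&(hsv[...,1]<70)&(hsv[...,2]>110); s[:,310:]=0;s[:220]=0;s[275:]=0;s[:,:288]=0
c=rect(s); quad("stop",c[0],m,.035);rep("stop",c[0],m,.035)
E
```

```text
tile ctr [ 543.1 -173.8]
  side mid [ 541.6 -222. ] fit pt 542.5 -222.0 dir deg 178.22
  side mid [ 591.7 -175.4] fit pt 590.8 -175.0 dir deg 87.53
  side mid [ 544.6 -125.7] fit pt 541.2 -126.5 dir deg 177.15
  side mid [ 494.5 -172.3] fit pt 495.7 -174.4 dir deg 89.88
board ctr [547.2 -35.5]
  side mid [ 544.  -115.5] fit pt 542.6 -114.6 dir deg 177.8
  side mid [612.3 -38.1] fit pt 611.4 -35.9 dir deg 88.14
  side mid [550.5  44.5] fit pt 550.1 43.1 dir deg 176.81
  side mid [482.2 -32.9] fit pt 483.3 -26.3 dir deg 87.8
stop ctr [550.  20.]
  side mid [549.8  13.6] fit pt 549.6 14.4 dir deg 178.31
  side mid [594.4  18.4] fit pt 593.6 18.1 dir deg 84.73
  side mid [550.3  26.5] fit pt 547.2 25.5 dir deg 178.46
  side mid [505.7  21.7] fit pt 506.4 20.4 dir deg 100.15
stop centre mm 550.0 20.0 size 12.9 88.7 ang 87.87
```

Request:
{"api": "apply_moves", "payload": {
  "motion": [
    [[4,5,0],8],
    [[8,10,0.5],16],
    [[12,15,1],24],
    [[16,20,1.5],32],
    [[20,25,2],40],
    [[24,30,2],48],
    [[28,35,2],56],
    [[32,40,2],64],
    [[36,45,2],72],
    [[36,46,2],72]
  ],
  "hand": 5
}}

```text
clock: 1.1
tool_pos: [0.4922, -0.2569, 0.2458]
orientation: [180.0, -0.0, 177.9]
force: [1.6, -0.4, -0.0]
opening: 0.05
```

Request:
{"api": "apply_moves", "payload": {
  "motion": [
    [[5,5,0],0],
    [[5,8,0],0],
    [[5,8,0],0],
    [[5,8,0],0]
  ]
}}

```text
clock: 1.5
tool_pos: [0.5415, -0.1776, 0.2454]
orientation: [180.0, -0.1, 177.7]
force: [-0.1, -0.3, -1.3]
opening: 0.05
```

```bash
python3 - <<'E'
from h import *
o=ctrl.get_obs();print(o["tool_pos"],o["orientation"],o["force"])
p,d=ctrl.snapshot("wrist");cv2.imwrite("pics/w1.png",p);np.save("pics/w1T.npy",wristT(o));np.save("pics/w1d.npy",d)
E
```

```text
[ 0.54150874 -0.17759538  0.24539194] [ 1.79998033e+02 -5.46857915e-02  1.77720722e+02] [-0.13639924 -0.2810267  -1.27304081]
```

View pics/w1.png

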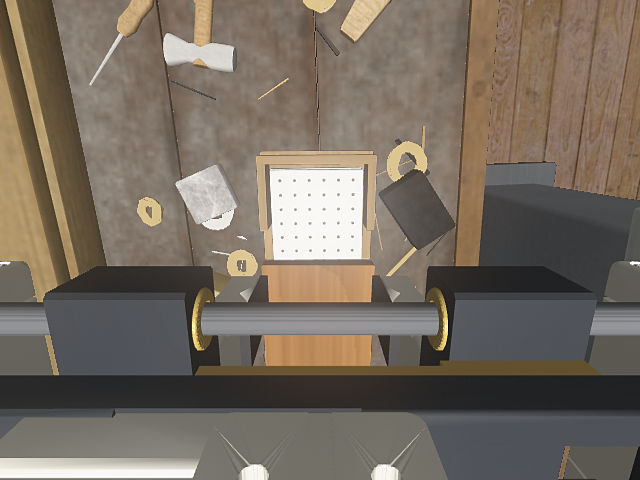

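```bash
python3 - <<'E'
from h import *
p=cv2.imread("pics/w1.png");m=ctrl.camera_model("wrist");T=np.load("pics/w1T.npy");d=np.load("pics/w1d.npy")
hsv=cv2.cvtColor(p,cv2.COLOR_BGR2HSV).astype(int)
w=(hsv[...,1]<30)&(hsv[...,2]>200);w[:150]=0;w[275:]=0;w[:,:250]=0;w[:,390:]=0
quad("tile",rect(w)[0],m,.042,T)
b=(hsv[...,0]<16)&(hsv[...,1]>130)&(hsv[...,2]>90);b[:255]=0;b[300:]=0;b[:,:255]=0;b[:,385:]=0
c=rect(b)[0]; P=cast(c[:,0],m,.027,T)*1000; print(P.min(0),P.max(0))
quad("board",c,m,.027,T)
r,cc=210,315
for px in((315,200),(315,240),(300,280),(330,290)):
    v=d[px[1],px[0]]; q=T@np.array([(px[0]-m["cx"])/m["fx"]*v,(px[1]-m["cy"])/m["fy"]*v,v,1]);print(px,q[:3].round(4))
E
```

```text
tile ctr [ 544.9 -178.7]
  side mid [ 543.5 -227.1] fit pt 532.7 -226.4 dir deg 178.95
  side mid [ 592.5 -180. ] fit pt 592.0 -180.6 dir deg 88.51
  side mid [ 546.2 -130.2] fit pt 543.3 -130.7 dir deg 179.08
  side mid [ 497.2 -177.3] fit pt 497.3 -190.2 dir deg 88.46Traceback (most recent call last):
  File "<stdin>", line 7, in <module>
IndexError: list index out of range
```

Request:
{"api": "apply_moves", "payload": {
  "motion": [
    [[0.1,0,-4],0.3],
    [[0.2,0,-8],0.3],
    [[0.2,0,-12],0.3],
    [[0.2,0,-16],0.3],
    [[0.2,0,-18.5],0.3],
    [[0.2,0,-19],0.3],
    [[0.2,0,-19.2],0.3],
    [[0.2,0,-19.2],0.3],
    [[0.2,0,-19.2],0.3],
    [[0.2,0,-19.2],0.3]
  ],
  "hand": 4
}}

```text
clock: 2.55
tool_pos: [0.5442, -0.1789, 0.0553]
orientation: [180.0, 0.1, 177.9]
force: [-0.1, 0.2, 0.6]
opening: 0.0403
```

```bash
python3 - <<'E'
from h import *
o=ctrl.get_obs();print(o["tool_pos"],o["orientation"],o["force"],o["moment"],o["opening"])
p,d=ctrl.snapshot("wrist");cv2.imwrite("pics/w2.png",p)
p,d=ctrl.snapshot("scene");cv2.imwrite("pics/s2.png",cv2.resize(p[150:320,220:450],(690,510),interpolation=cv2.INTER_CUBIC))
o=ctrl.get_obs();print(o["tool_pos"],o["force"],o["clock"])
E
```

```text
[ 0.54415783 -0.17892171  0.05526168] [1.79997370e+02 1.40744328e-01 1.77873447e+02] [-0.06419591  0.21691251  0.60766399] [ 0.02369392  0.08296907 -0.01321074] 0.04033173950265781
[ 0.543831   -0.17881054  0.05480279] [0.01913931 0.86284653 0.11783463] 2.65
```

View pics/w2.png

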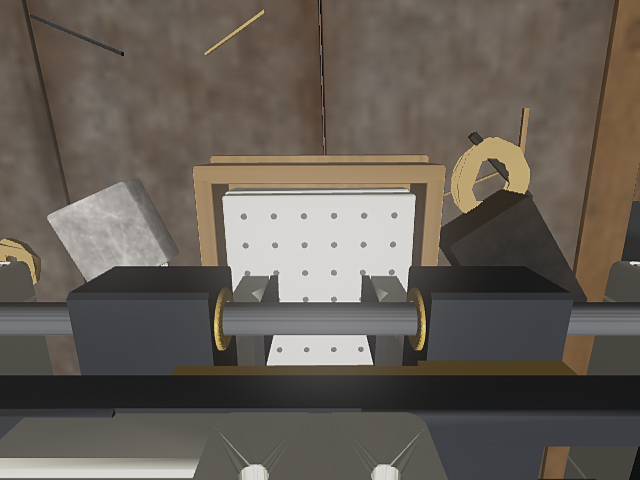

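View pics/s2.png

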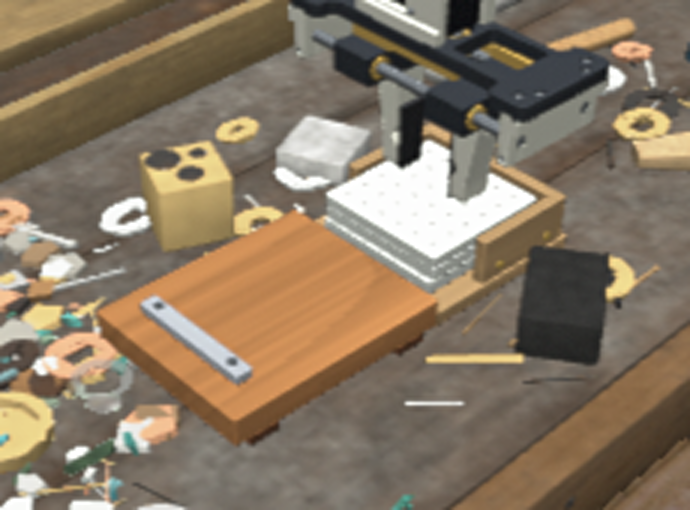

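Request:
{"api": "apply_moves", "payload": {
  "motion": [
    [[0,0,-0.5],0],
    [[0,0,-0.9],0],
    [[0,0,-1.0],0],
    [[0,0,-1.1],0],
    [[0,0,-1.15],0],
    [[0,0,-1.2],0],
    [[0,0,-1.2],0]
  ]
}}

```text
clock: 3.35
tool_pos: [0.5434, -0.1789, 0.0423]
orientation: [-180.0, 0.0, 177.9]
force: [-0.7, -0.2, 4.1]
opening: 0.0399
```

Request:
{"api": "apply_moves", "payload": {
  "motion": [
    [[0,0,0],0],
    [[0,0,0],0]
  ]
}}

```text
clock: 3.55
tool_pos: [0.5434, -0.1789, 0.0423]
orientation: [-180.0, 0.0, 177.9]
force: [-1.7, 1.0, 5.1]
opening: 0.0399
```

Request:
{"api": "apply_moves", "payload": {
  "motion": [
    [[0,0,-0.05],0],
    [[0,0,-0.05],0]
  ]
}}

```text
clock: 3.75
tool_pos: [0.5437, -0.179, 0.0423]
orientation: [-180.0, 0.0, 177.9]
force: [-3.0, 0.6, 9.8]
opening: 0.0399
```

Request:
{"api": "apply_moves", "payload": {
  "motion": [
    [[0.02,0,0.04],0],
    [[0.02,0,0.04],0]
  ]
}}

```text
clock: 3.95
tool_pos: [0.5437, -0.179, 0.0423]
orientation: [-180.0, 0.0, 177.9]
force: [-3.2, 0.6, 7.2]
opening: 0.0396
```

Request:
{"api": "apply_moves", "payload": {
  "motion": [
    [[0,0,0],0],
    [[0,0,0],0]
  ]
}}

```text
clock: 4.15
tool_pos: [0.5437, -0.179, 0.0423]
orientation: [-180.0, 0.0, 177.9]
force: [-1.4, 0.4, 8.3]
opening: 0.0403
```

Request:
{"api": "apply_moves", "payload": {
  "motion": [
    [[-0.02,0.03,0.01],0],
    [[-0.02,0.08,0.02],0],
    [[-0.02,0.15,0.02],0],
    [[-0.01,0.25,0.02],0],
    [[-0.01,0.4,0.02],0],
    [[-0.01,0.4,0.02],0]
  ]
}}

```text
clock: 4.75
tool_pos: [0.544, -0.1748, 0.0423]
orientation: [-180.0, 0.1, 177.9]
force: [0.5, -0.4, 6.4]
opening: 0.0401
```

```bash
cat > look.py <<'E'
import sys
from h import *
n=sys.argv[1]
o=ctrl.get_obs();print(o["tool_pos"].round(4),o["force"].round(2),o["clock"])
p,d=ctrl.snapshot("scene");cv2.imwrite(f"pics/s{n}.png",cv2.resize(p[150:320,220:450],(690,510),interpolation=cv2.INTER_CUBIC))
E
python3 look.py 3
```

```text
[ 0.544  -0.1748  0.0423] [ 0.48 -0.39  6.39] 4.75
```

View pics/s3.png

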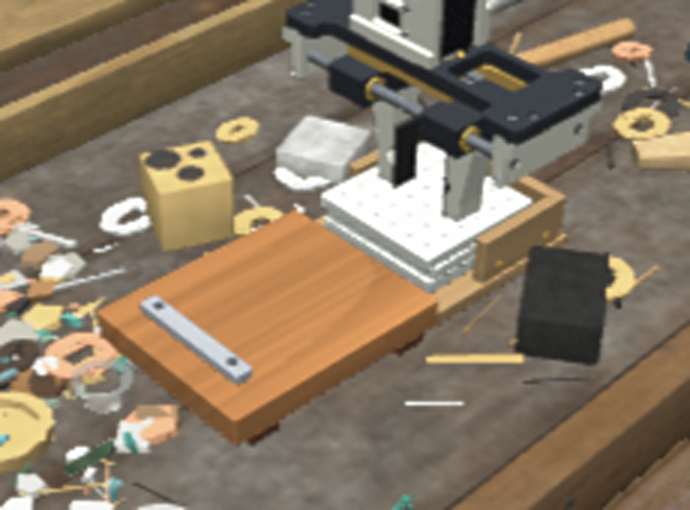

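Request:
{"api": "apply_moves", "payload": {
  "motion": [
    [[0.01,0.2,0],0],
    [[0.01,0.4,0],0],
    [[0.02,0.6,0],0],
    [[0.03,0.8,0],0],
    [[0.03,1.0,0],0],
    [[0.04,1.2,0],0],
    [[0.04,1.4,0],0],
    [[0.05,1.6,0],0]
  ]
}}

```text
clock: 5.6
tool_pos: [0.5446, -0.1589, 0.0423]
orientation: [-180.0, 0.1, 177.9]
force: [-0.4, -2.4, 4.6]
opening: 0.04
```

Request:
{"api": "apply_moves", "payload": {
  "motion": [
    [[0.01,0.25,0],0],
    [[0.01,0.5,0],0],
    [[0.02,0.75,0],0],
    [[0.03,1.0,0],0],
    [[0.03,1.25,0],0],
    [[0.04,1.5,0],0],
    [[0.05,1.75,0],0],
    [[0.06,2.0,0],0]
  ]
}}

```text
clock: 6.4
tool_pos: [0.5451, -0.1388, 0.0423]
orientation: [-180.0, 0.1, 177.9]
force: [-0.1, -1.2, 4.9]
opening: 0.04
```

```bash
python3 look.py 4
```

```text
[ 0.5451 -0.1388  0.0423] [-0.09 -1.2   4.9 ] 6.4
```

View pics/s4.png

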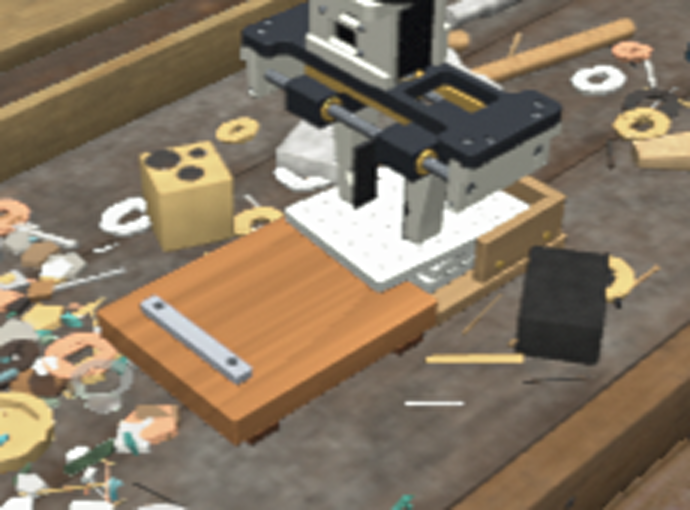

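Request:
{"api": "apply_moves", "payload": {
  "motion": [
    [[0.01,0.25,0],0],
    [[0.02,0.5,0],0],
    [[0.02,0.75,0],0],
    [[0.03,1.0,0],0],
    [[0.03,1.2,0],0]
  ]
}}

```text
clock: 6.95
tool_pos: [0.5455, -0.1268, 0.0423]
orientation: [-180.0, 0.1, 177.9]
force: [0.1, -1.8, 5.5]
opening: 0.0399
```

Request:
{"api": "apply_moves", "payload": {
  "motion": [
    [[0.01,0.2,0],0],
    [[0.02,0.4,0],0],
    [[0.02,0.6,0],0]
  ]
}}

```text
clock: 7.25
tool_pos: [0.5453, -0.1207, 0.042]
orientation: [180.0, 0.0, 177.9]
force: [-0.1, -1.0, 3.5]
opening: 0.0402
```

```bash
python3 look.py 5
```

```text
[ 0.5453 -0.1207  0.042 ] [-0.06 -1.    3.5 ] 7.25
```

View pics/s5.png

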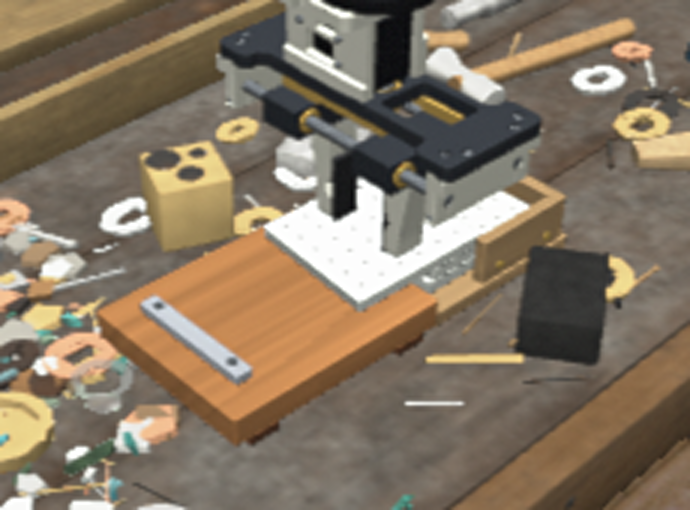

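Request:
{"api": "apply_moves", "payload": {
  "motion": [
    [[0.01,0.2,-0.02],0],
    [[0.01,0.4,-0.03],0],
    [[0.02,0.6,-0.05],0]
  ]
}}

```text
clock: 7.6
tool_pos: [0.5452, -0.1147, 0.0415]
orientation: [-180.0, -0.0, 177.9]
force: [-0.1, -1.3, 5.1]
opening: 0.0399
```

Request:
{"api": "apply_moves", "payload": {
  "motion": [
    [[0.01,0.2,-0.02],0],
    [[0.01,0.4,-0.03],0],
    [[0.02,0.6,-0.05],0]
  ]
}}

```text
clock: 7.9
tool_pos: [0.5455, -0.1087, 0.0411]
orientation: [-180.0, 0.0, 177.9]
force: [-0.0, -0.4, 6.6]
opening: 0.0399
```

Request:
{"api": "apply_moves", "payload": {
  "motion": [
    [[0.01,0.2,0],0],
    [[0.01,0.4,-0.01],0],
    [[0.02,0.6,-0.02],0],
    [[0.02,0.8,-0.03],0]
  ]
}}

```text
clock: 8.3
tool_pos: [0.5456, -0.1007, 0.0407]
orientation: [-180.0, 0.0, 177.9]
force: [0.6, -1.2, 5.9]
opening: 0.04
```

```bash
python3 look.py 6
```

```text
[ 0.5456 -0.1007  0.0407] [ 0.59 -1.2   5.94] 8.3
```

View pics/s6.png

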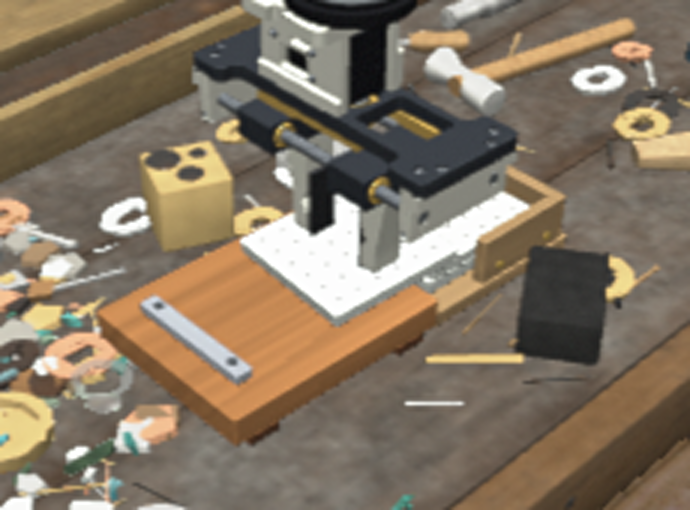

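Request:
{"api": "apply_moves", "payload": {
  "motion": [
    [[0.01,0.2,-0.01],0],
    [[0.01,0.4,-0.02],0],
    [[0.02,0.6,-0.03],0],
    [[0.02,0.8,-0.03],0]
  ]
}}

```text
clock: 8.75
tool_pos: [0.5458, -0.0927, 0.0404]
orientation: [-180.0, -0.0, 177.9]
force: [-0.3, -1.4, 5.2]
opening: 0.0401
```

Request:
{"api": "apply_moves", "payload": {
  "motion": [
    [[0.01,0.2,-0.01],0],
    [[0.01,0.4,-0.02],0],
    [[0.02,0.6,-0.03],0]
  ]
}}

```text
clock: 9.05
tool_pos: [0.546, -0.0867, 0.0401]
orientation: [-180.0, 0.0, 177.9]
force: [0.4, -1.3, 5.8]
opening: 0.0401
```

Request:
{"api": "apply_moves", "payload": {
  "motion": [
    [[0.01,0.2,-0.01],0],
    [[0.01,0.4,-0.02],0],
    [[0.02,0.6,-0.02],0]
  ]
}}

```text
clock: 9.35
tool_pos: [0.5463, -0.0807, 0.0399]
orientation: [-180.0, 0.0, 177.9]
force: [0.0, -0.8, 5.1]
opening: 0.0396
```

Request:
{"api": "apply_moves", "payload": {
  "motion": [
    [[0.01,0.2,-0.02],0],
    [[0.01,0.4,-0.04],0],
    [[0.01,0.4,-0.04],0]
  ]
}}

```text
clock: 9.65
tool_pos: [0.5465, -0.0765, 0.0396]
orientation: [180.0, 0.0, 177.9]
force: [0.6, 0.3, 6.0]
opening: 0.0401
```

```bash
python3 look.py 7
```

```text
[ 0.5465 -0.0765  0.0396] [0.57 0.31 5.99] 9.65
```

View pics/s7.png

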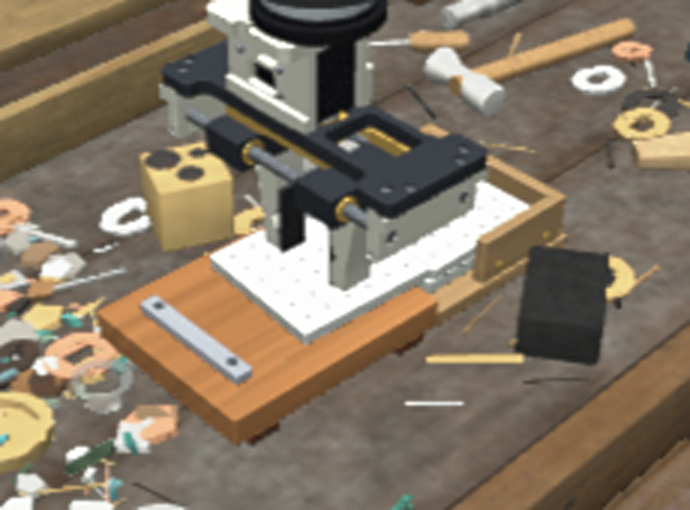

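Request:
{"api": "apply_moves", "payload": {
  "motion": [
    [[0.01,0.2,0],0],
    [[0.01,0.4,-0.01],0],
    [[0.02,0.6,-0.02],0]
  ]
}}

```text
clock: 10.0
tool_pos: [0.5459, -0.0706, 0.0387]
orientation: [180.0, -0.1, 177.9]
force: [0.5, 0.3, -0.3]
opening: 0.0399
```

```bash
python3 - <<'E'
from h import *
p,d=ctrl.snapshot("wrist");cv2.imwrite("pics/w7.png",p)
E
```

```text
(no output)
```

View pics/w7.png

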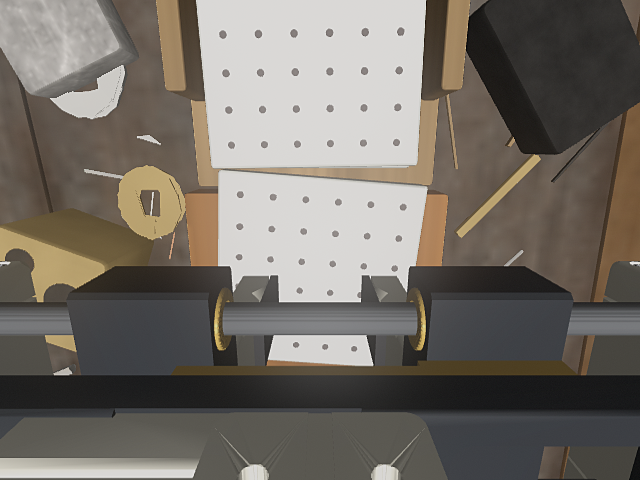

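```bash
python3 - <<'E'
from h import *
o=ctrl.get_obs();T=wristT(o);m=ctrl.camera_model("wrist")
print(o["tool_pos"],o["force"])
P=cast([(219,170),(428,187)],m,.037,T);print(P.round(4));v=P[0]-P[1];print(np.degrees(np.arctan2(v[1],v[0])),np.linalg.norm(v))
P=cast([(211,167),(417,165)],m,.032,T);print(P.round(4));v=P[0]-P[1];print(np.degrees(np.arctan2(v[1],v[0])),np.linalg.norm(v))
P=cast([(186,200),(446,200)],m,.027,T);print("board sides",P.round(4))
E
```

```text
[ 0.54602182 -0.07039156  0.03872955] [ 0.44041386  0.05218534 -0.16468625]
[[ 0.5895 -0.1312  0.037 ]
 [ 0.4953 -0.1202  0.037 ]]
-6.664054990454658 0.09487702957713477
[[ 0.5945 -0.1325  0.032 ]
 [ 0.4993 -0.1299  0.032 ]]
-1.5240247675399266 0.09524221273316269
board sides [[ 0.61   -0.117   0.027 ]
 [ 0.4832 -0.1124  0.027 ]]
```

Request:
{"api": "apply_moves", "payload": {
  "motion": [
    [[0,0,-0.08],0],
    [[0,0,-0.15],0],
    [[0,0,-0.18],0],
    [[0,0,-0.2],0]
  ]
}}

```text
clock: 10.45
tool_pos: [0.5464, -0.0708, 0.0373]
orientation: [-180.0, -0.0, 177.9]
force: [-0.9, 1.2, 4.5]
opening: 0.0393
```

Request:
{"api": "apply_moves", "payload": {
  "motion": [
    [[0,0.2,-0.01],1],
    [[0,0.4,-0.01],2],
    [[0,0.6,-0.01],3],
    [[0,0.8,-0.01],4],
    [[0,1.0,-0.01],4.7]
  ]
}}

```text
clock: 10.95
tool_pos: [0.5467, -0.0607, 0.0373]
orientation: [-180.0, 0.0, -177.3]
force: [-0.7, -0.9, 4.1]
opening: 0.0401
```

Request:
{"api": "apply_moves", "payload": {
  "motion": [
    [[0,0.2,0],0],
    [[0,0.4,0],0],
    [[0,0.6,0],0],
    [[0,0.8,0],0],
    [[0,1.0,0],0],
    [[0,1.2,0],0],
    [[0,1.2,0],0]
  ]
}}

```text
clock: 11.65
tool_pos: [0.5467, -0.0484, 0.0373]
orientation: [180.0, 0.0, -177.4]
force: [-0.2, -0.7, 5.9]
opening: 0.0398
```

```bash
python3 look.py 8;python3 - <<'E'
from h import *
o=ctrl.get_obs();np.save("pics/w8T.npy",wristT(o))
p,d=ctrl.snapshot("wrist");cv2.imwrite("pics/w8.png",p)
E
```

```text
[ 0.5467 -0.0484  0.0373] [-0.22 -0.67  5.88] 11.65
```

View pics/w8.png

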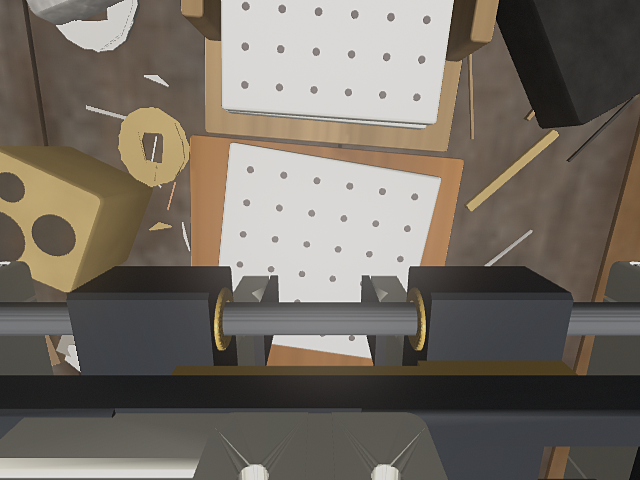

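View pics/s8.png

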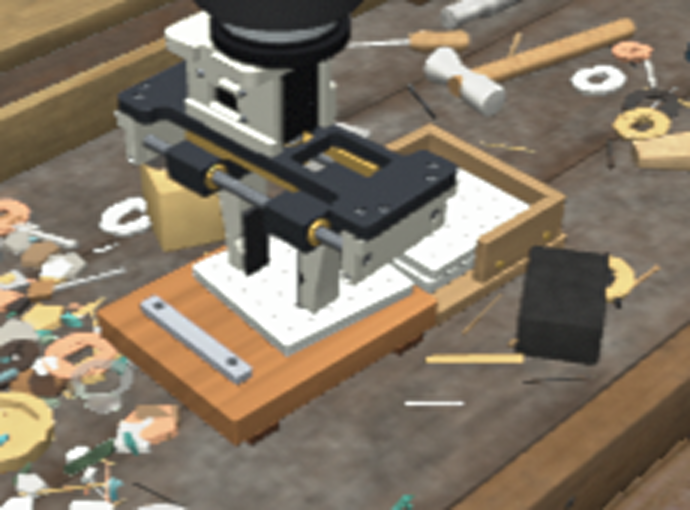

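```bash
python3 - <<'E'
from h import *
T=np.load("pics/w8T.npy");m=ctrl.camera_model("wrist")
def e(n,a,b,z):
    P=cast([a,b],m,z,T);v=P[0]-P[1];print(n,P.round(4)[:,:2].tolist(),np.degrees(np.arctan2(v[1],v[0])).round(2),np.linalg.norm(v).round(4))
e("rear",(230,143),(441,178),.037)
e("mid",(222,107),(437,124),.032)
e("board near",(191,136),(463,159),.027)
p=cv2.imread("pics/w8.png");cv2.imwrite("pics/w8c.png",cv2.resize(p[60:200,180:480],(800,373),interpolation=cv2.INTER_CUBIC))
E
```

```text
rear [[0.5896, -0.1175], [0.4954, -0.1067]] -6.53 0.0948
mid [[0.594, -0.1326], [0.4987, -0.1299]] -1.63 0.0954
board near [[0.61, -0.1198], [0.4828, -0.1153]] -2.03 0.1273
```

View pics/w8c.png

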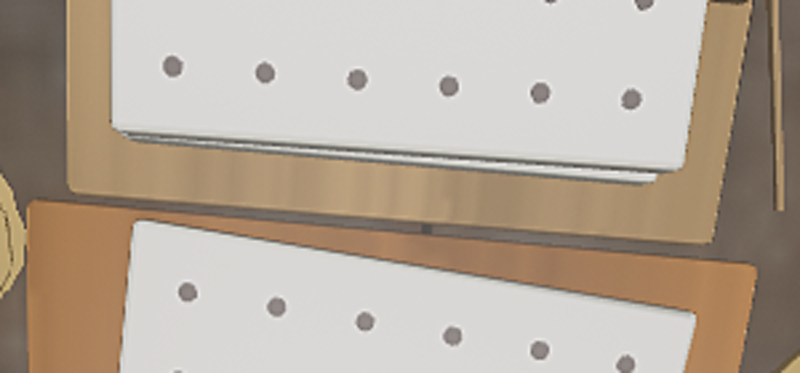

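Request:
{"api": "apply_moves", "payload": {
  "motion": [
    [[0,0,-0.03],0],
    [[0,0.05,-0.04],0],
    [[0,0.15,-0.04],0],
    [[0,0.3,-0.04],0],
    [[0,0.45,-0.04],0]
  ]
}}

```text
clock: 12.25
tool_pos: [0.547, -0.0443, 0.0373]
orientation: [-180.0, 0.1, -177.4]
force: [0.5, -2.5, 7.5]
opening: 0.0399
```

Request:
{"api": "apply_moves", "payload": {
  "motion": [
    [[0,0.2,0],0],
    [[0,0.4,0],0],
    [[0,0.6,0],0]
  ]
}}

```text
clock: 12.55
tool_pos: [0.5471, -0.0383, 0.0373]
orientation: [-180.0, 0.1, -177.4]
force: [-0.5, -2.5, 7.1]
opening: 0.0397
```

```bash
python3 look.py 9;python3 - <<'E'
from h import *
o=ctrl.get_obs();np.save("pics/w9T.npy",wristT(o))
p,d=ctrl.snapshot("wrist");cv2.imwrite("pics/w9.png",p)
E
```

```text
[ 0.5471 -0.0383  0.0373] [-0.51 -2.53  7.1 ] 12.55
```

View pics/w9.png

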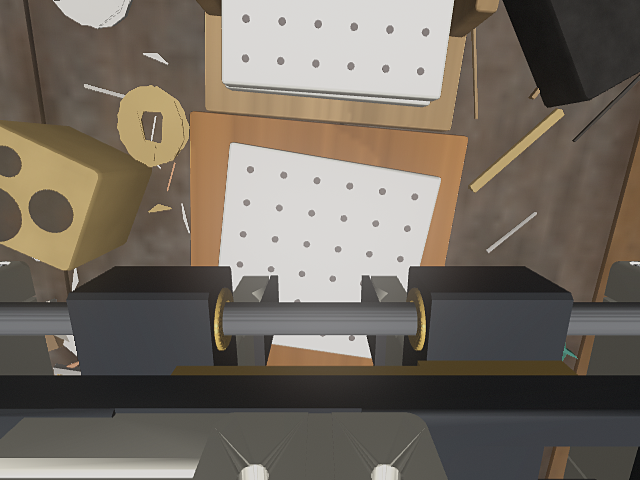

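Request:
{"api": "apply_moves", "payload": {
  "motion": [
    [[0,0.05,0],0.8],
    [[0,0.15,0],1.8],
    [[0,0.3,0],2.8],
    [[0,0.45,0],3.8],
    [[0,0.6,0],4.5],
    [[0,0.8,0],4.5]
  ]
}}

```text
clock: 13.25
tool_pos: [0.547, -0.0303, 0.0373]
orientation: [-180.0, 0.1, -172.9]
force: [0.9, -2.9, 8.0]
opening: 0.0402
```

```bash
python3 - <<'E'
from h import *
o=ctrl.get_obs();np.save("pics/w10T.npy",wristT(o))
p,d=ctrl.snapshot("wrist");cv2.imwrite("pics/w10.png",p)
E
```

```text
(no output)
```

View pics/w10.png

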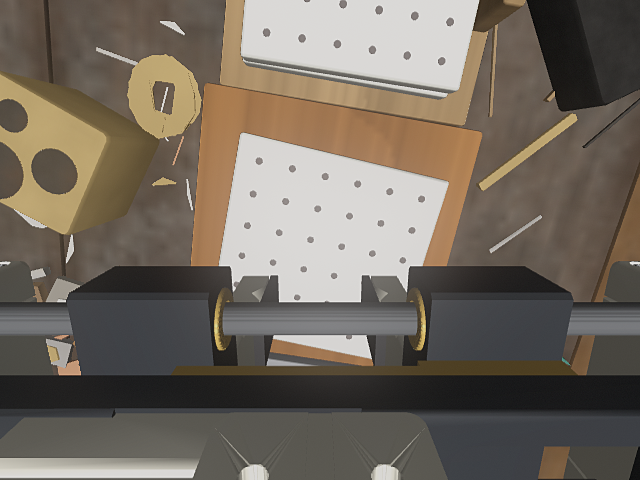

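```bash
python3 - <<'E'
from h import *
T=np.load("pics/w10T.npy");m=ctrl.camera_model("wrist")
def e(n,a,b,z):
    P=cast([a,b],m,z,T);v=P[0]-P[1];print(n,P.round(4)[:,:2].tolist(),np.degrees(np.arctan2(v[1],v[0])).round(2),np.linalg.norm(v).round(4))
e("rear",(241,133),(448,181),.037)
e("mid",(242,61),(455,93),.032)
e("board near",(205,83),(482,130),.027)
e("stop edge?",(271,353),(369,360),.035)
E
```

```text
rear [[0.5907, -0.1006], [0.497, -0.0916]] -5.49 0.0941
mid [[0.5933, -0.13], [0.5004, -0.1289]] -0.69 0.0929
board near [[0.6102, -0.12], [0.4829, -0.1159]] -1.86 0.1274
stop edge? [[0.5682, 0.0067], [0.517, 0.0044]] 2.57 0.0512
```

Request:
{"api": "apply_moves", "payload": {
  "motion": [
    [[0,0,0.5],0],
    [[0,0,2],0],
    [[0,-2,3],-4],
    [[0,-5,3],-9],
    [[0,-8,3],-9],
    [[0,-8.4,3],-9],
    [[0,-8.4,3],-9],
    [[0,-8.4,3],-9]
  ],
  "hand": 5
}}

```text
clock: 14.1
tool_pos: [0.5463, -0.1139, 0.0665]
orientation: [180.0, -0.0, 178.1]
force: [-0.1, -0.2, 0.1]
opening: 0.0497
```

```bash
python3 - <<'E'
from h import *
o=ctrl.get_obs();np.save("pics/w11T.npy",wristT(o));print(o["tool_pos"],o["orientation"],o["force"],o["opening"])
p,d=ctrl.snapshot("wrist");cv2.imwrite("pics/w11.png",p)
p,d=ctrl.snapshot("top");cv2.imwrite("pics/t11.png",cv2.resize(p[150:350,260:460],(600,600),interpolation=cv2.INTER_CUBIC));cv2.imwrite("pics/t11raw.png",p)
E
python3 look.py 11
```

```text
[ 0.54631027 -0.11391706  0.06653167] [ 1.79989704e+02 -2.83379002e-02  1.78060938e+02] [-0.13564519 -0.2417136   0.13808109] 0.049670847833779556
[ 0.5465 -0.1135  0.0666] [ 0.57 -0.48  0.08] 14.2
```

View pics/w11.png

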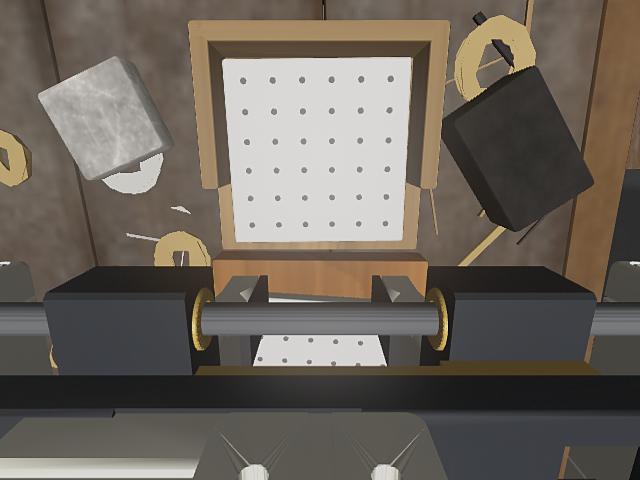

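View pics/t11.png

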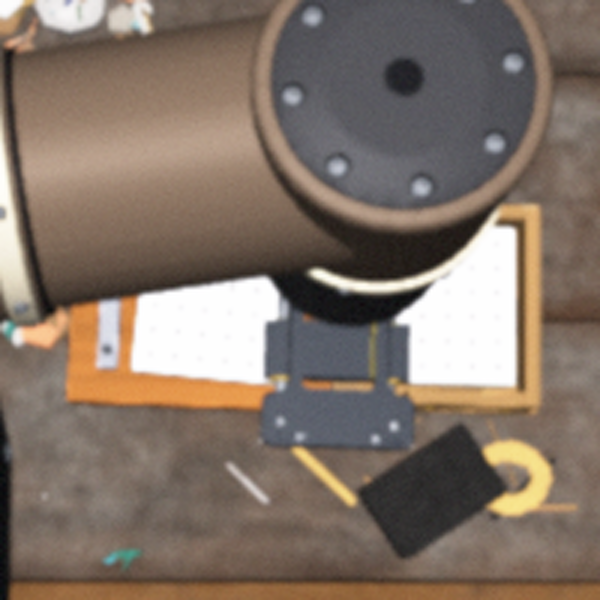

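View pics/s11.png

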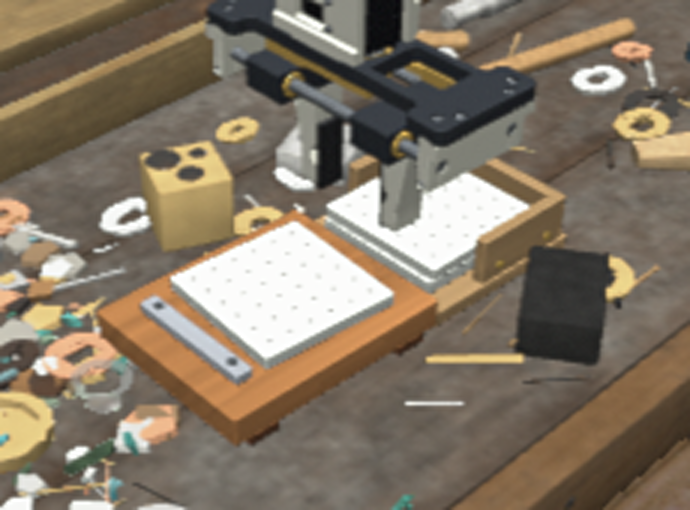

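```bash
python3 - <<'E'
from h import *
T=np.load("pics/w11T.npy");m=ctrl.camera_model("wrist")
print(cast([(232,248),(320,244),(408,241)],m,.032,T).round(4))
print("board near",cast([(216,259),(320,256),(425,260)],m,.027,T).round(4))
print("tile rear",cast([(272,299),(366,303)],m,.037,T).round(4))
p=cv2.imread("pics/w11.png");cv2.imwrite("pics/w11c.png",cv2.resize(p[220:380,200:440],(780,520),interpolation=cv2.INTER_CUBIC))
E
```

```text
[[ 0.5966 -0.1289  0.032 ]
 [ 0.546  -0.1296  0.032 ]
 [ 0.4957 -0.1297  0.032 ]]
board near [[ 0.6081 -0.121   0.027 ]
 [ 0.5463 -0.1209  0.027 ]
 [ 0.484  -0.1163  0.027 ]]
tile rear [[ 0.5749 -0.0987  0.037 ]
 [ 0.5203 -0.0944  0.037 ]]
```

View pics/w11c.png

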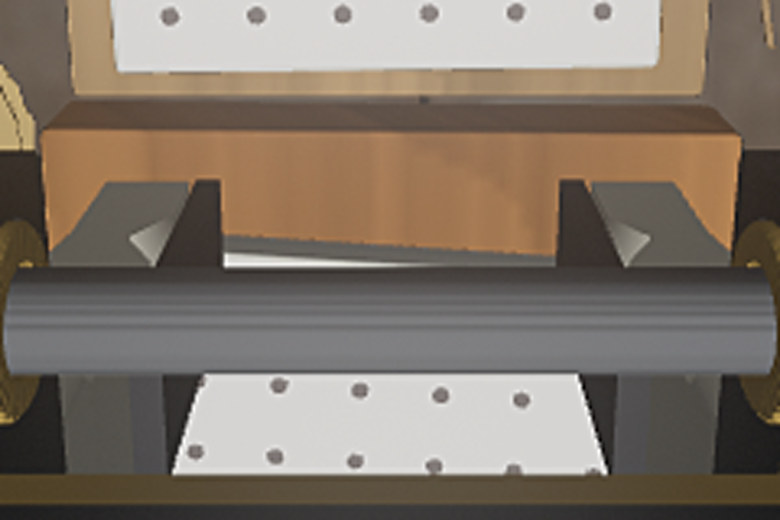

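```bash
python3 - <<'E'
from h import *
T=np.load("pics/w11T.npy");m=ctrl.camera_model("wrist")
print(cast([(245,275),(262,275),(388,275)],m,.0666,T).round(4))
print("tile rear top",cast([(270,298),(366,302),(270,293)],m,.037,T).round(4))
E
```

```text
[[ 0.5823 -0.1249  0.0666]
 [ 0.5741 -0.1246  0.0666]
 [ 0.5136 -0.1226  0.0666]]
tile rear top [[ 0.5761 -0.0994  0.037 ]
 [ 0.5203 -0.095   0.037 ]
 [ 0.5758 -0.1025  0.037 ]]
```

Request:
{"api": "apply_moves", "payload": {
  "motion": [
    [[0,-0.1,0],0],
    [[0,-0.1,-1],0],
    [[0,-0.1,-2],0],
    [[0,-0.1,-2.5],0],
    [[0,-0.1,-2.8],0],
    [[0,-0.1,-2.8],0]
  ]
}}

```text
clock: 14.85
tool_pos: [0.5461, -0.1154, 0.038]
orientation: [-180.0, -0.1, 178.1]
force: [0.3, -0.1, -0.0]
opening: 0.05
```

Request:
{"api": "apply_moves", "payload": {
  "motion": [
    [[0,0,-0.2],0],
    [[0,0,-0.4],0],
    [[0,0,-0.6],0],
    [[0,0,-0.6],0]
  ]
}}

```text
clock: 15.25
tool_pos: [0.5464, -0.1153, 0.0326]
orientation: [180.0, -0.0, 178.1]
force: [-0.5, -0.1, 0.2]
opening: 0.0502
```

```bash
python3 look.py 12
```

```text
[ 0.5464 -0.1153  0.0326] [-0.53 -0.15  0.16] 15.25
```

View pics/s12.png

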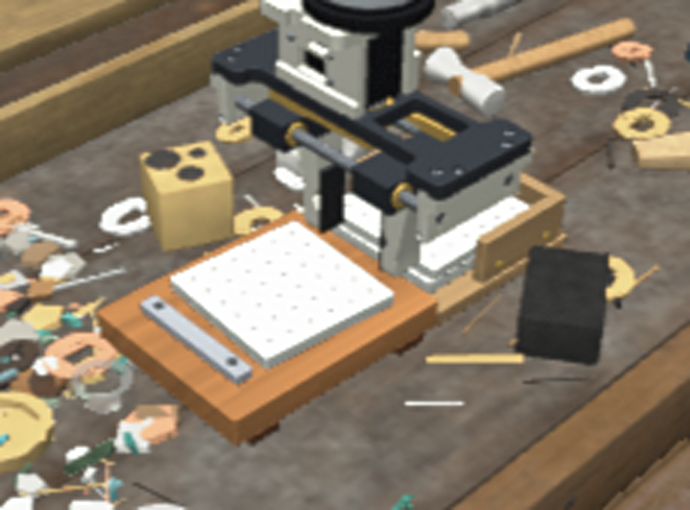

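Request:
{"api": "apply_moves", "payload": {
  "motion": [
    [[0,0,-0.1],0],
    [[0,0.2,-0.1],0],
    [[0,0.4,-0.1],0],
    [[0.01,0.6,-0.1],0],
    [[0.01,0.8,-0.1],0],
    [[0.02,1.0,-0.1],0],
    [[0.02,1.0,-0.1],0]
  ]
}}

```text
clock: 16.0
tool_pos: [0.5468, -0.105, 0.0318]
orientation: [180.0, 0.0, 178.1]
force: [0.0, 0.4, -0.5]
opening: 0.0501
```

```bash
python3 look.py 13
```

```text
[ 0.5468 -0.105   0.0318] [ 0.02  0.36 -0.52] 16.0
```

View pics/s13.png

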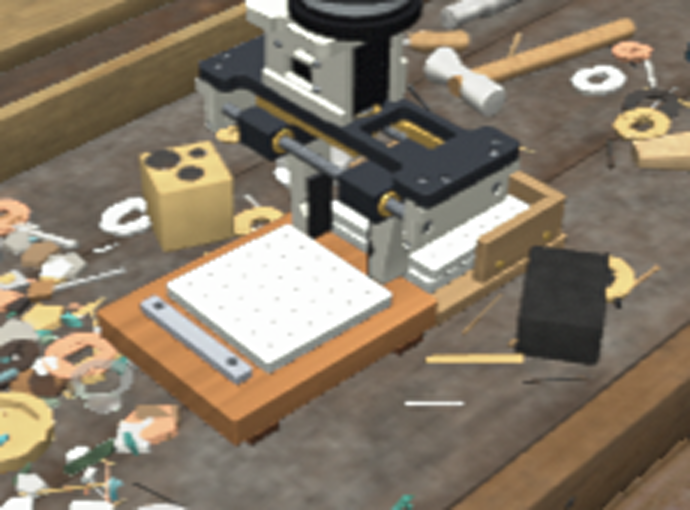

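Request:
{"api": "apply_moves", "payload": {
  "motion": [
    [[0,0.1,0],0],
    [[0,0.2,0],0],
    [[0.01,0.3,0],0],
    [[0.01,0.4,0],0],
    [[0.02,0.5,0],0]
  ]
}}

```text
clock: 16.55
tool_pos: [0.5468, -0.1003, 0.0317]
orientation: [-180.0, -0.0, 178.1]
force: [-0.3, -0.5, 0.7]
opening: 0.05
```

Request:
{"api": "apply_moves", "payload": {
  "motion": [
    [[0,0.05,0],0],
    [[0,0.1,0],0],
    [[0,0.15,0],0],
    [[0.01,0.2,0],0]
  ]
}}

```text
clock: 16.95
tool_pos: [0.5469, -0.0983, 0.0317]
orientation: [-180.0, -0.0, 178.1]
force: [-0.0, -0.0, 0.3]
opening: 0.0501
```

```bash
python3 look.py 14
```

```text
[ 0.5469 -0.0983  0.0317] [-0.05 -0.01  0.34] 16.95
```

View pics/s14.png

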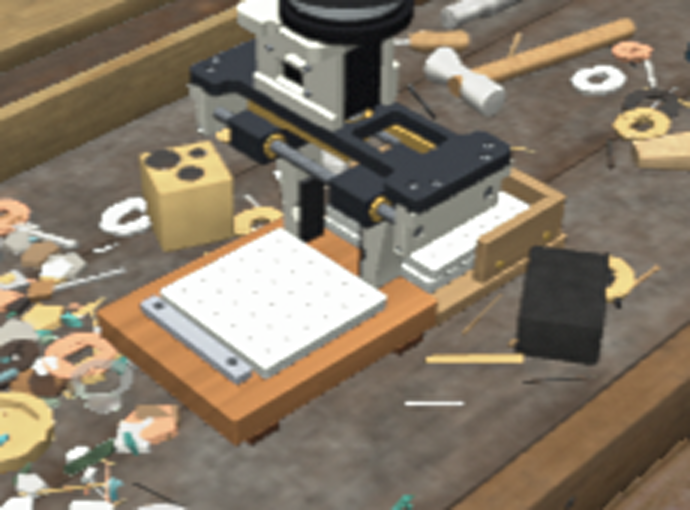

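Request:
{"api": "apply_moves", "payload": {
  "motion": [
    [[0,0.05,0],0],
    [[0,0.1,0],0],
    [[0,0.15,0],0],
    [[0.01,0.2,0],0]
  ]
}}

```text
clock: 17.4
tool_pos: [0.5471, -0.0963, 0.0317]
orientation: [-180.0, -0.0, 178.1]
force: [0.1, 0.3, 1.0]
opening: 0.0502
```

Request:
{"api": "apply_moves", "payload": {
  "motion": [
    [[0,0.03,0],0],
    [[0,0.06,0],0],
    [[0,0.09,0],0]
  ]
}}

```text
clock: 17.7
tool_pos: [0.5469, -0.0956, 0.0317]
orientation: [-180.0, -0.0, 178.1]
force: [-0.5, -3.8, 0.2]
opening: 0.0498
```

Request:
{"api": "apply_moves", "payload": {
  "motion": [
    [[0,0.03,0],0],
    [[0,0.06,0],0],
    [[0,0.08,0],0]
  ]
}}

```text
clock: 18.0
tool_pos: [0.5467, -0.0953, 0.0317]
orientation: [-180.0, -0.1, 178.1]
force: [-0.6, -7.6, -0.1]
opening: 0.0499
```

```bash
python3 look.py 15
```

```text
[ 0.5467 -0.0953  0.0317] [-0.62 -7.63 -0.06] 18.0
```

View pics/s15.png

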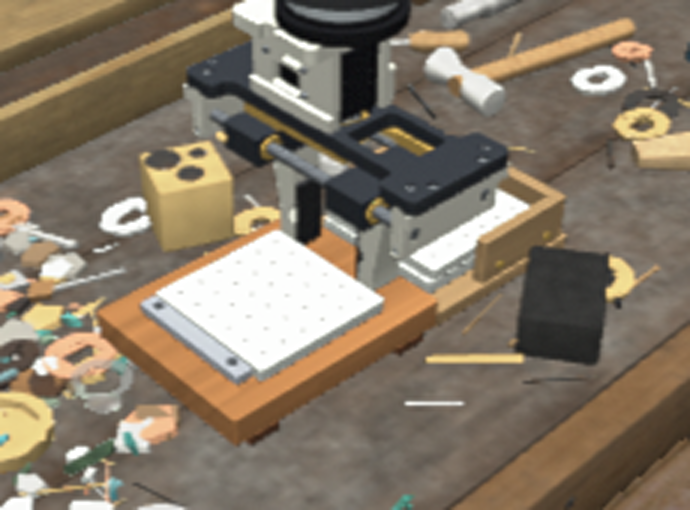

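Request:
{"api": "apply_moves", "payload": {
  "motion": [
    [[0,0,0],0],
    [[0,0,0],0],
    [[0,0,0],0]
  ]
}}

```text
clock: 18.35
tool_pos: [0.5467, -0.0954, 0.0317]
orientation: [-180.0, -0.0, 178.0]
force: [-1.3, -6.9, 1.3]
opening: 0.0499
```

Request:
{"api": "apply_moves", "payload": {
  "motion": [
    [[0,0,0],0],
    [[0,0,0],0],
    [[0,0,0],0]
  ]
}}

```text
clock: 18.65
tool_pos: [0.5467, -0.0953, 0.0317]
orientation: [-180.0, -0.0, 178.0]
force: [-0.9, -6.4, 0.5]
opening: 0.0501
```

Request:
{"api": "apply_moves", "payload": {
  "motion": [
    [[0,0,0],0],
    [[0,0,0],0],
    [[0,0,0],0]
  ]
}}

```text
clock: 18.95
tool_pos: [0.5466, -0.0954, 0.0317]
orientation: [-180.0, -0.1, 178.0]
force: [-0.4, -6.8, 1.0]
opening: 0.0502
```

Request:
{"api": "apply_moves", "payload": {
  "motion": [
    [[0,-0.05,0],0],
    [[0,-0.3,0],0],
    [[0,-0.9,0],0],
    [[0,-0.9,0.3],0],
    [[0,-0.9,2],0],
    [[0,-0.9,5],0],
    [[0,-2,9],0],
    [[0,-4,13],0],
    [[0,-6,16],0],
    [[0,-6,16],0]
  ]
}}

```text
clock: 19.95
tool_pos: [0.5497, -0.1564, 0.1971]
orientation: [-180.0, 0.5, 178.0]
force: [-0.2, 0.3, 0.1]
opening: 0.05
```

Request:
{"api": "apply_moves", "payload": {
  "motion": [
    [[-4,-5,0],0],
    [[-8,-9,0],0],
    [[-12,-14,0],0],
    [[-14,-18,0],0],
    [[-15,-23,0],0],
    [[-15,-25,0],0],
    [[-15,-25,0],0]
  ]
}}

```text
clock: 20.65
tool_pos: [0.3955, -0.4086, 0.191]
orientation: [-180.0, -0.0, 177.8]
force: [-1.0, 0.9, -0.4]
opening: 0.05
```

```bash
python3 look.py 16; python3 - <<'E'
from h import *
o=ctrl.get_obs();print(o["tool_pos"],o["orientation"])
p,d=ctrl.snapshot("top");cv2.imwrite("pics/t16raw.png",p);cv2.imwrite("pics/t16.png",cv2.resize(p[150:350,260:460],(600,600),interpolation=cv2.INTER_CUBIC))
E
```

```text
[ 0.3955 -0.4086  0.191 ] [-1.    0.94 -0.39] 20.65
[ 0.39583225 -0.40660605  0.19077313] [ 1.79962906e+02 -5.96968653e-02  1.77818092e+02]
```

View pics/t16.png

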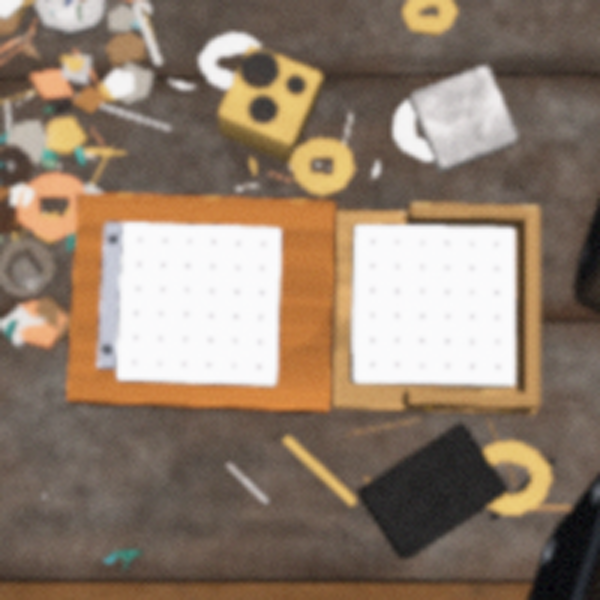

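View pics/s16.png

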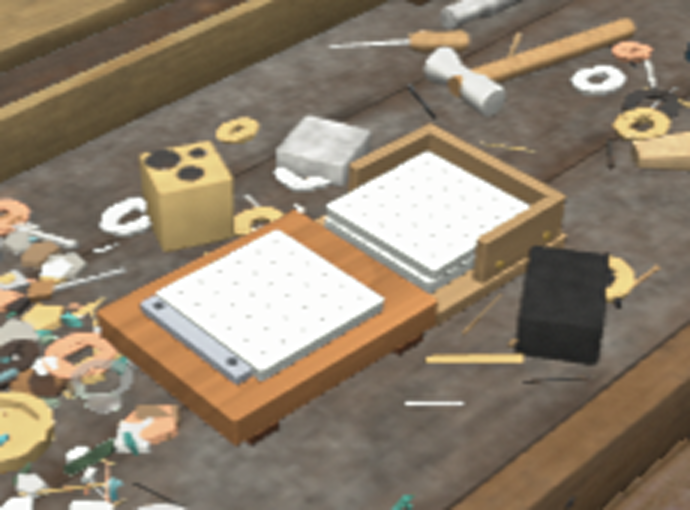

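```bash
python3 - <<'E'
from h import *
p=cv2.imread("pics/t16raw.png");m=ctrl.camera_model("top")
hsv=cv2.cvtColor(p,cv2.COLOR_BGR2HSV).astype(int)
w=(hsv[...,1]<30)&(hsv[...,2]>200);w[:190]=0;w[300:]=0
a=w.copy();a[:,:290]=0;a[:,365:]=0; quad("tile",rect(a)[0],m,.037)
b=w.copy();b[:,:365]=0;b[:,450:]=0; quad("mid",rect(b)[0],m,.032)
E
```

```text
tile ctr [544.6 -28.7]
  side mid [542.5 -81.7] fit pt 544.5 -80.9 dir deg 179.56
  side mid [592.6 -30.6] fit pt 591.5 -34.2 dir deg 87.09
  side mid [546.6  24.2] fit pt 555.3 23.1 dir deg 177.71
  side mid [496.5 -26.9] fit pt 497.2 -32.2 dir deg 88.02
mid ctr [ 544.  -175.3]
  side mid [ 543.3 -224.3] fit pt 549.1 -223.8 dir deg 178.22
  side mid [ 592. -176.] fit pt 591.2 -175.4 dir deg 87.71
  side mid [ 544.8 -126.3] fit pt 547.7 -127.4 dir deg 177.13
  side mid [ 496.1 -174.6] fit pt 496.7 -182.5 dir deg 89.88
```

```bash
python3 -c "
from plant import ctrl
print(ctrl.close_job())"
```

```text
the job is handed in; nothing more can be done
None
```

I slid the top tile off the pile and onto the board, then pushed it home against the steel stop and handed the job in at about 21 s. No verdict was reported, so the checks below are my own.

- **Drag:** I pressed with two spread fingertips at about 4–8 N, with brief readings up to 9.8 N, well under the 20 N limit. As the tile dropped onto the board it turned about 5° and slipped under the fingers. I pressed harder and turned the tool to correct this, but that recovered only about 1°. Pushing the rear edge with both fingers took out the rest.
- **Seating:** The wrist read 6.4–7.6 N for about 1.2 s, so the stop felt roughly 6–7 N. Contact came at the expected place, and I then backed off and moved the arm clear.
- **Final check, top tile:** The top and scene pictures show it flat on the board and flush on the stop. Its centre is about 3 mm from the board's middle line. Its side edges measured 87.1° and 88.0°, against 87.8–88.1° for the board's sides. Its rear edge fitted less well, at 179.6° against about 177–178° for the board.
- **Lower tiles and blocks:** The middle tile measured within 2 mm of where it was at the start, and the lowest tile and the three blocks look unmoved in the pictures.
- **Checks that disagreed or failed:** The top and wrist cameras differed by about 4–5 mm along y. The top tile's outline in the last picture ran into the stop bar and measured too long, so I took flushness from the picture and the contact force.

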